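# Pack the spice tin into the sliding-stop rack

### The job

Take the spice tin out of the small two-cheeked stand and stand it on the round bamboo board and let go, so that it can be taken again by its narrow sides; then stand it in the gap of the wooden rack beside the two tins already there, its spout at the same side of the rack as theirs. Then push the sliding stop up against the row until all three tins are snug, upright and square against the end wall, without shifting the glass jar, the small bowl or the spatula.

Things in the scene. Friction and masses are not known exactly. Their poses are not given: they have to be found in the camera images.
- tin: the tin to pack: flat aluminium tin 60 mm wide (x), 30 mm thick (y), 105 mm tall, with a black pour spout (18 mm across, 12 mm high) on top, 17 mm from the centre towards its -x narrow side; origin at the centre of its underside, z up; 0.1 to 0.25 kg. Starts upright in the stand
- tin_spout (a point): top of that tin's spout, 117 mm above the tin's underside
- tin_a: same kind of tin, already in the rack against its end wall: flat aluminium tin 60 mm wide (x), 30 mm thick (y), 105 mm tall, with a black pour spout (18 mm across, 12 mm high) on top, 17 mm from the centre towards its -x narrow side; origin at the centre of its underside, z up
- tin_b: same kind of tin, already in the rack next to tin_a, and the gap for the new tin is on its other (rack +y) side
- rack: fixed wooden rack 84 mm deep (x), 214 mm long (y, -104 to +110 mm); origin on the counter. Tins stand on its floor, 10 mm above the counter, between low rails (inner faces x = -34 and +34 mm, tops 18 mm up). End wall 125 mm high, inner face at y = -90 mm. tin_a is at y = -75, tin_b at -45 mm. Spouts belong at its -x side, nearer the robot
- rack_place (a point): point on the rack's floor where the new tin's underside is centred once packed snug: rack x = 0, y = -15 mm, 10 mm above the counter
- stop (a joint): the rack's sliding stop, in m: 0 = fully open (face at rack y = +24 mm), grows as it slides to rack -y towards the end wall; 0.024 = snug on three tins (face at y = 0). Starts at 0 to 0.012, so the gap is 42 to 54 mm. Stays where it is left; about 2 N slide it
- stop_face (a point): centre of the stop's face that meets the tins, 64 mm above the counter. The stop is a dark wooden plate 60 mm wide (rack x), 12 mm thick (rack y), top 118 mm above the counter; behind it (rack +y) a low foot 40 mm long, top 19 mm above the counter: it can be pushed from behind
- stand: fixed wooden stand, base 104 (x) by 60 mm (y), 8 mm thick, on which the tin stands; two cheeks 40 mm wide, tops 103 mm above the counter, inner faces at x = -37 and +37 mm, 7 mm from the tin's narrow sides: in it only the tin's broad faces are open to fingers. Origin on the counter below its centre; axes as the tin's at the start
- board: fixed round bamboo board lying on the counter, 180 mm across, 16 mm thick, nothing on it; origin at the centre of its underside
- spatula: orange silicone spatula lying flat; bystander, back left
- jar: glass jar 52 mm across, 75 mm high; bystander beyond the board
- bowl: small white bowl, 84 mm across, 35 mm high; bystander between the robot and the task's things
Things that resemble listed ones, but are neither listed nor needed, are in the scene too. What is shaped like the tin but red is not meant.

How it is judged:
By the outcome, as a careful person would: the job done as asked, in the order asked, and still so for the second after the job is handed in, with the robot touching nothing.
It also fails if it takes over 72 s, if anything falls off the work surface, if the arm or the gripper's body presses on something with over 40 N, if the wrist force passes 120 N, or if a joint passes its speed limit or range.

### The arm

A 7-joint arm with a two-finger parallel gripper is mounted at the origin on the work surface. World frame = base frame: x ahead of the robot, y to its left, z up, the work surface at z = 0. Lengths are in m, angles in rad, forces in N, time in s.
With the tool pointing down it reaches from about 0.4 to 0.875 m from the base axis. Payload 19.3 kg.
Tool frame: the origin (TCP) lies midway between the tips of the shut fingers; the grasp point (between the pads) lies 19 mm behind it; z points along the fingers, y is the line along which they close (so a half turn about z gives the same grasp; the last joint's range is limited). The gripper opens to 85 mm and grips with 20 to 120 N. Pads are 22 mm wide; open, the fingers measure 114 mm over their backs; the gripper's body (76 mm by 85 mm) begins 54 mm behind the grasp point. The pads swing forward as they close: fully open they stand 13 mm farther back than shut.
Start: joints at [1.061, 0.521, -0.036, 1.599, 0.021, 1.021, -0.113], TCP at [0.266, -0.566, 0.231] pointing down, gripper open.
Joint ranges: [-2.91, 2.91], [-0.3, 2.13], [-1.5, 1.42], [0.17, 2.43], [-1.26, 4.41], [0.16, 1.93], [-2.52, 2.52]. Speed limits (rad/s): [1.89, 1.89, 2.39, 2.39, 3.01, 3.01, 3.01].

### API

Orientations are given as [roll, pitch, yaw] about the fixed x, y, z axes, in that order (R = Rz(yaw) Ry(pitch) Rx(roll)).
In Python, from workcell import * gives the robot as it stands.
- The arm moves only by the shell command python3 -m creep 'ROWS' [FORCE]. ROWS is JSON, a list that holds one entry, the list of rows, each a list of 7 numbers: the closure, from -1 (fully open) to 1 (shut), then the shift along the tool's x, y, z in m, then the turn, a rotation vector about the tool's x, y, z in degrees. A call has 1 to 10 rows; each row shifts and turns the commanded pose from where the row before left it, along the tool's axes as they then stand; what a row does not reach is not made up. A row lasts 1/10 s, in which the tool goes at most 50 mm and 8.59 degrees, less where a joint would pass 70% of its speed; a pose out of reach is approached as far as the arm can. A call is refused whole if a number of a shift passes 0.05 or a number of a turn 8.59, either way. A call with a gripper value outside its range is refused whole. The fingers move at their own pace and stop on an object; FORCE is the grip in N (left out, the last holds). Time passes only in rows, so rows that do not move let the fingers close. It gives the time, the measured TCP pose, the force, the opening and the grip force at its end, in the units of the state.
- observe(): the state, without advancing time (a new reading comes with each control period).
- grab_frame(name): name is "scene" or "top" or "wrist"; returns a dict with "image" (384x512x3 uint8, red, green, blue), "range_z" (384x512 float32, m along the optical axis (not along the pixel's ray), 0 where there is no reading), "fx", "fy", "cx", "cy" (pixels), "R" (3x3) and "t" (3): a world point X has camera coordinates R X + t; the wrist camera has in their place "T_tool_cam" (4x4, takes a point from camera to tool coordinates, whose origin is the TCP and whose axes are the flange's). Camera axes: x right, y down, z forward; pixel columns grow to the right and rows downward; lengths in m; the calibration is good to about 2 mm. A picture is of the moment at which its call begins: read the wrist's pose just before it.
- job_done(): hands the job in; it is judged then, once.
Trained networks look in a picture, given as the dict that the camera call returned (one of the last four; its "shot" number tells which), for a name from the list of things; names that differ only in an ending like _2 or _b are one class to them, and where a whole thing is asked for, a point or a joint stands for the part that bears it (a point fixed in the world has none). Each returns a list of dicts, best first, with "confidence" (0 to 1); they miss things now and then, are a little off and sometimes report something else, mostly with a low value. They report only what shows in the picture. A call takes as long as a camera call. They do not tell look-alikes from the thing itself.
- find_in(picture, thing): "extent" ([centre column, centre row, width, height] in pixels, round what is visible of it).
- outline_of(picture, thing): "region" (384x512 bool, what is visible of it) and "extent" ([centre column, centre row, width, height] in pixels, round what is visible of it).
- tip_of(picture, thing): "position" ([column, row] in pixels: a listed point, or the origin of a listed thing).
The state is a dict: "clock": time; "qpos": joint angles; "qd": joint speeds; "joint_efforts": joint torques, N m; "position": TCP position; "tool_rot": TCP orientation; "force": force on the tool from outside, world axes, zero at the start; "moment": the same for the moment, N m; "grip_width": finger opening in m; "finger_force": force on a finger pad.
Only numpy, scipy, OpenCV 4.12 (cv2) and the standard library are available. Lean on these libraries where they do the work, as an engineer would, in place of code of your own. Each camera call takes 0.05 s, during which the arm holds its last target. There are 200 camera calls.

## Working session

There is one attempt and no reset: what is moved stays moved. The work goes in short steps, Python scripts to look and compute and a shell command to move; the robot and the scene stay as the last step left them, time stands still between calls to the robot, and variables do not carry over. Pictures are saved under pics/ and viewed, at most 10 in all, crops included, and the job is handed in when it is done.

```bash
mkdir -p pics; ls
cat > h.py <<'E'
import numpy as np, cv2, json
from workcell import *
def world(p,u,v,R=None):
    z=p["range_z"][int(v),int(u)]
    return back(p,u,v,z)
def back(p,u,v,z):
    c=np.array([(u-p["cx"])/p["fx"]*z,(v-p["cy"])/p["fy"]*z,z])
    return p["R"].T@(c-p["t"])
def cloud(p):
    z=p["range_z"];v,u=np.mgrid[:z.shape[0],:z.shape[1]]
    c=np.stack([(u-p["cx"])/p["fx"]*z,(v-p["cy"])/p["fy"]*z,z],-1)
    w=(c-p["t"])@p["R"]
    w[z==0]=np.nan
    return w
def save(p,n): cv2.imwrite("pics/"+n,p["image"][...,::-1])
E
python3 - <<'E'
from h import *
o=observe();print(o)
for n in("scene","top"):
    p=grab_frame(n);save(p,n+".png");w=cloud(p)
    for t in["tin","rack","stop","stand","board","jar","bowl","spatula"]:
        for d in outline_of(p,t)[:5]:
            m=d["region"];q=w[m];q=q[~np.isnan(q[:,0])]
            print(n,t,round(d["confidence"],2),np.round(d["extent"]).astype(int).tolist(),np.round(np.nanpercentile(q,[2,50,98],axis=0),3).tolist() if len(q) else None)
E
```

```text
pics
{'clock': 0.0, 'qpos': array([ 1.06079593,  0.52203269, -0.0363176 ,  1.59998663,  0.02119449,
        1.02109886, -0.11279114]), 'qd': array([-7.19341607e-04, -5.91159308e-05, -8.03211425e-04, -5.93109210e-05,
       -4.15520676e-04, -1.46629081e-03,  1.33857109e-03]), 'joint_efforts': array([ 3.94699919e-04, -9.27101827e+01,  1.97934575e+00, -3.69922149e+01,
        1.76330935e-02,  8.52133351e-03,  4.06969298e-05]), 'position': array([ 0.2659219 , -0.56524126,  0.23072186]), 'tool_rot': array([-3.14045480e+00,  8.12216716e-05,  4.39787565e-01]), 'force': array([ 0.20623834,  0.84557915, -0.14861757]), 'moment': array([ 9.54333171e-05,  2.14014432e-03, -3.43834443e-03]), 'finger_force': 0.0, 'grip_width': 0.08559776595829374}
scene tin 0.91 [173, 172, 30, 33] [[0.417, -0.278, 0.034], [0.449, -0.251, 0.089], [0.467, -0.222, 0.116]]
scene tin 0.81 [346, 195, 19, 54] [[0.557, 0.149, 0.015], [0.607, 0.166, 0.094], [0.62, 0.179, 0.127]]
scene tin 0.69 [358, 192, 16, 48] [[0.515, 0.18, 0.001], [0.608, 0.194, 0.094], [0.611, 0.256, 0.126]]
scene tin 0.66 [168, 200, 31, 34] [[0.528, -
[... 1665 characters left out ...]
7] [[0.51, -0.298, 0.006], [0.527, -0.228, 0.025], [0.568, -0.201, 0.108]]
top stop 0.89 [143, 206, 19, 28] [[0.549, 0.262, 0.013], [0.577, 0.266, 0.059], [0.611, 0.315, 0.121]]
top stand 0.68 [339, 223, 42, 23] [[0.51, -0.308, 0.004], [0.526, -0.245, 0.034], [0.561, -0.203, 0.113]]
top board 0.79 [249, 227, 59, 60] [[0.457, -0.092, 0.012], [0.536, -0.011, 0.017], [0.618, 0.067, 0.022]]
top jar 0.69 [254, 147, 17, 20] [[0.738, -0.042, 0.0], [0.755, -0.016, 0.074], [0.789, 0.008, 0.081]]
top bowl 0.61 [251, 278, 35, 30] [[0.352, -0.058, 0.004], [0.388, -0.02, 0.019], [0.426, 0.018, 0.038]]
top spatula 0.65 [170, 142, 96, 31] [[0.742, 0.1, -0.001], [0.768, 0.302, 0.006], [0.816, 0.368, 0.024]]
```

Run:
```python
from h import *
import cv2
p=grab_frame("top");w=cloud(p);im=p["image"][...,::-1]
a=cv2.resize(im[200:280,310:370],(450,600),interpolation=cv2.INTER_CUBIC)
b=cv2.resize(im[180:230,115:205],(350,195),interpolation=cv2.INTER_CUBIC)
s=grab_frame("scene")["image"][...,::-1]
c=cv2.resize(s[145:235,145:205],(267,400),interpolation=cv2.INTER_CUBIC)
o=np.zeros((600,800,3),np.uint8);o[:,:450]=a;o[:195,450:]=b;o[200:,450:717]=c
cv2.imwrite("pics/c.png",o)
# top-plane fits
def rect(box,z0,z1,name):
    m=(w[...,2]>z0)&(w[...,2]<z1)
    for i in (0,1): m&=(w[...,i]>box[2*i])&(w[...,i]<box[2*i+1])
    q=w[m]; r=cv2.minAreaRect(q[:,:2].astype(np.float32)*1000); print(name,len(q),np.round(r[0],1),np.round(r[1],1),round(r[2],1),q[:,2].mean().round(4))
rect((.5,.6,-.3,-.2),.108,.119,"tin top");rect((.5,.6,-.3,-.2),.119,.14,"spout")
rect((.38,.48,-.3,-.2),.1,.108,"red top")
rect((.5,.65,.145,.182),.110,.119,"a");rect((.5,.65,.182,.22),.110,.119,"b")
rect((.5,.65,.145,.182),.121,.14,"a spout");rect((.5,.65,.182,.22),.121,.14,"b spout")
rect((.5,.65,.25,.29),.112,.125,"stop");rect((.5,.65,.11,.15),.122,.13,"wall")
rect((.5,.65,.21,.35),.012,.024,"rails")
for t in("tin_spout","rack_place","stop_face","rack","stand","board","tin"):
  for f,n in((p,"top"),):
    for d in tip_of(f,t)[:4]:
        print(t,round(d["confidence"],2),np.round(d["position"],1),np.round(world(f,*d["position"]),3))
```

```text
tin top 229 [ 539.8 -251.5] [80.4 30.1] 84.2 0.1144
spout 44 [ 537.  -247.7] [43.1 16.8] 70.8 0.1255
red top 183 [ 436.5 -249.6] [59.6 30.6] 38.3 0.1055
a 201 [580.  167.2] [59.1 29.4] 0.6 0.116
b 197 [579.2 196.7] [58.7 29.1] 0.9 0.1159
a spout 114 [579.1 159.7] [29.2 83.2] 89.9 0.127
b spout 38 [566.4 199.5] [26.9 14.5] 45.6 0.1275
stop 115 [577.5 268.6] [57.4 12.7] 0.0 0.1188
wall 162 [580.2 143. ] [81.7 13.3] 1.0 0.1263
rails 580 [578.8 281. ] [ 84.4 138.2] 0.3 0.0173
tin_spout 0.79 [347.4 265.3] [ 0.425 -0.263  0.117]
tin_spout 0.7 [340.8 218.2] [ 0.545 -0.246  0.124]
rack_place 0.64 [169.3 206. ] [0.567 0.196 0.129]
stop_face 0.73 [149.3 205.2] [0.576 0.262 0.072]
rack 0.7 [163.1 206.1] [0.582 0.238 0.011]
stand 0.71 [334.5 223.2] [ 0.533 -0.233  0.11 ]
board 0.96 [250.6 227.8] [ 0.524 -0.014  0.02 ]
tin 0.94 [336.4 258.8] [ 0.441 -0.237  0.107]
tin 0.73 [179.2 207.2] [0.564 0.171 0.129]
tin 0.58 [336.2 222.6] [ 0.533 -0.234  0.126]
tin 0.52 [187.5 206. ] [0.569 0.151 0.117]
```

View pics/c.png

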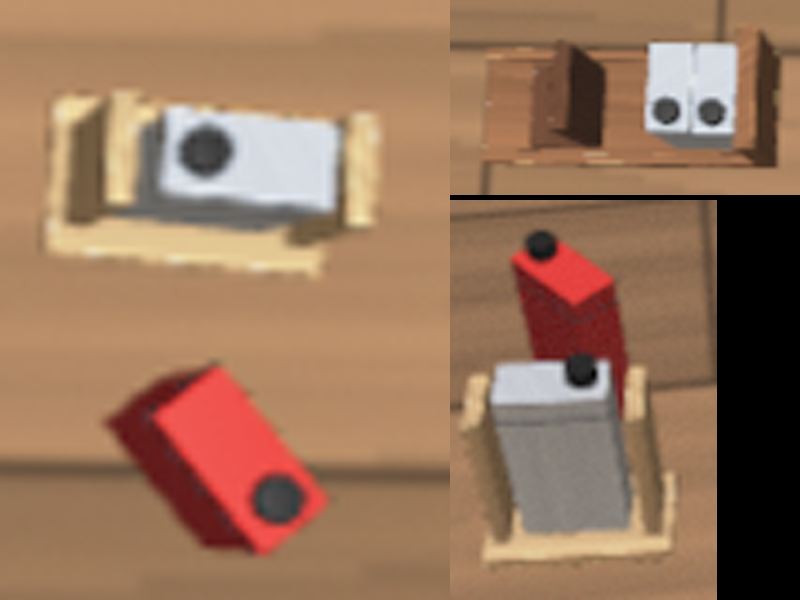

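View pics/scene.png

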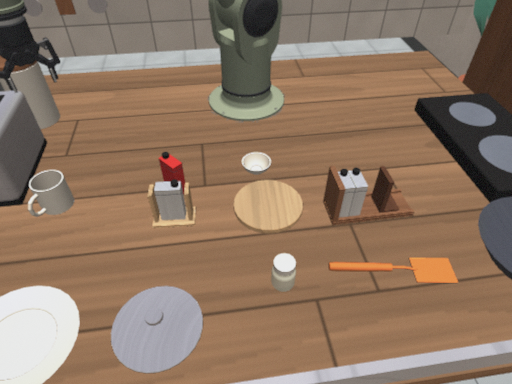

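Candidates: silver tin in the stand (scene 173,200 / top 338,223), red look-alike (scene 173,172 / top 340,260), and the two silver tins in the rack (scene 346,195 and 358,192). I choose the silver one between the cheeks. The crop confirms it, and its spout is towards world +y, so its tin −x side faces +y. The rack tins' spouts are towards the robot.

```bash
cat >> h.py <<'E'
def topfit(p,box,z0,z1,grey=True):
    w=cloud(p);m=(w[...,2]>z0)&(w[...,2]<z1)
    for i in (0,1): m&=(w[...,i]>box[2*i])&(w[...,i]<box[2*i+1])
    if grey:
        h=cv2.cvtColor(p["image"],cv2.COLOR_RGB2HSV); m&=(h[...,1]<60)
    q=w[m];r=cv2.minAreaRect(q[:,:2].astype(np.float32)*1000)
    return len(q),np.round(r[0],1),np.round(r[1],1),round(r[2],1),q[:,2].mean().round(4)
def go(x,y,z,yawdeg):
    "print turn about tool z needed and the shift in tool axes AFTER that turn"
    o=observe();P=np.array(o["position"]);r=o["tool_rot"]
    dy=(yawdeg-np.degrees(r[2])+180)%360-180
    from scipy.spatial.transform import Rotation as Ro
    R=Ro.from_euler("xyz",[np.pi,0,np.radians(yawdeg)]).as_matrix()
    print("pos",P.round(4),"rpy",np.degrees(r).round(2),"| turn z",round(-dy,2),"shift mm",(1000*R.T@(np.array([x,y,z])-P)).round(1))
E
python3 - <<'E'
from h import *
p=grab_frame("top");h=cv2.cvtColor(p["image"],cv2.COLOR_RGB2HSV);w=cloud(p)
print(topfit(p,(.5,.6,-.3,-.2),.106,.135))
m=(h[...,2]<70)&(w[...,2]>.118)
for b in((.5,.6,-.3,-.2),(.53,.6,.183,.22)):
    k=m&(w[...,0]>b[0])&(w[...,0]<b[1])&(w[...,1]>b[2])&(w[...,1]<b[3]);print("spout",k.sum(),w[k].mean(0).round(4))
print("stop",topfit(p,(.5,.65,.25,.29),.112,.125,False))
print("board",topfit(p,(.43,.65,-.12,.09),.012,.02,False))
print(topfit(p,(.5,.65,.145,.182),.110,.119),topfit(p,(.5,.65,.183,.22),.110,.119))
go(.54,-.25,.231,85)
E
```

```text
(274, array([ 539.7, -252.9]), array([61.2, 30.3]), 84.9, np.float64(0.1161))
spout 15 [ 0.5398 -0.2363  0.127 ]
spout 4 [0.5586 0.1902 0.1225]
stop (116, array([577.7, 269.1]), array([13., 58.]), 90.0, np.float64(0.1188))
board (2679, array([536.7, -11.7]), array([176.5, 176.3]), 1.0, np.float64(0.017))
(198, array([579.9, 167.3]), array([59. , 29.4]), 1.7, np.float64(0.1161)) (193, array([579.3, 196.8]), array([27.4, 58.9]), 89.8, np.float64(0.1157))
pos [ 0.2661 -0.5655  0.2313] rpy [-180.     0.    25.2] | turn z -59.8 shift mm [3.382e+02 2.454e+02 3.000e-01]
```

```bash
python3 -m creep '[[[-0.4,0,0,0,0,0,-8.5],[-0.4,0,0,0,0,0,-8.5],[-0.4,0,0,0,0,0,-8.5],[-0.4,0,0,0,0,0,-8.5],[-0.4,0,0,0,0,0,-8.5],[-0.4,0,0,0,0,0,-8.5],[-0.4,0,0,0,0,0,-8.5]]]'
python3 -m creep '[[[-0.4,0.042,0.03,0,0,0,0],[-0.4,0.042,0.03,0,0,0,0],[-0.4,0.042,0.03,0,0,0,0],[-0.4,0.042,0.03,0,0,0,0],[-0.4,0.042,0.03,0,0,0,0],[-0.4,0.042,0.03,0,0,0,0],[-0.4,0.042,0.03,0,0,0,0],[-0.4,0.042,0.03,0,0,0,0],[-0.4,0,0,0,0,0,0]]]'
python3 -c "
from h import *
go(.5398,-.2525,.231,84.9)
p=grab_frame('wrist');save(p,'w1.png')"
```

```text
clock: 2.1
position: [0.266, -0.5656, 0.2313]
tool_rot: [-3.142, 0.0, 1.484]
force: [-0.1, -0.9, 0.2]
grip_width: 0.0599
finger_force: 0.0
clock: 3.0
position: [0.5319, -0.2562, 0.2315]
tool_rot: [3.14, -0.003, 1.487]
force: [-1.2, -0.3, 0.2]
grip_width: 0.0598
finger_force: 0.0
pos [ 0.5319 -0.2562  0.2315] rpy [ 1.7988e+02 -1.6000e-01  8.5190e+01] | turn z 0.29 shift mm [4.3 7.5 0.5]
```

View pics/w1.png

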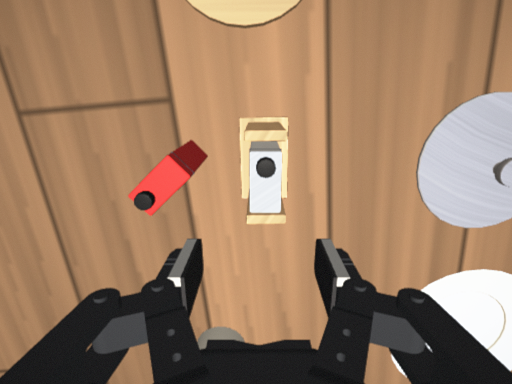

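The wrist view shows the silver tin at (265,180), straight between the fingers. The red one at (165,175) is clear of the left finger.

```bash
python3 -m creep '[[[-0.4,0.004,0.0075,0.03,0,0,0.3],[-0.4,0,0,0.04,0,0,0],[-0.4,0,0,0.04,0,0,0],[-0.4,0,0,0.03,0,0,0],[-0.4,0,0,0.025,0,0,0],[-0.4,0,0,0,0,0,0]]]' 40
python3 -c "
from h import *
go(.5398,-.2525,.066,84.9)"
```

```text
clock: 3.65
position: [0.5333, -0.2599, 0.0635]
tool_rot: [-3.137, -0.001, 1.472]
force: [-1.2, 0.3, 0.3]
grip_width: 0.0597
finger_force: 0.0
pos [ 0.5333 -0.2599  0.0635] rpy [-1.7972e+02 -6.0000e-02  8.4340e+01] | turn z -0.56 shift mm [ 7.9  5.9 -2.5]
```

```bash
python3 -m creep '[[[-0.4,0.004,0.003,-0.0015,0,0,-0.5],[-0.4,0.004,0.003,-0.001,0,0,0],[-0.4,0,0,0,0,0,0],[-0.4,0,0,0,0,0,0]]]' 
python3 -c "
from h import *
go(.5398,-.2525,.066,84.9)"
```

```text
clock: 4.05
position: [0.5428, -0.2523, 0.0699]
tool_rot: [3.14, 0.001, 1.482]
force: [0.0, 0.3, 0.2]
grip_width: 0.0595
finger_force: 0.0
pos [ 0.5428 -0.2523  0.0699] rpy [1.7992e+02 3.0000e-02 8.4910e+01] | turn z 0.01 shift mm [-0.4 -2.9  3.9]
```

```bash
python3 -m creep '[[[-0.4,0,-0.003,0.004,0,0,0],[-0.4,0,0,0,0,0,0],[-0.4,0,0,0,0,0,0],[0.4,0,0,0,0,0,0],[0.4,0,0,0,0,0,0],[0.4,0,0,0,0,0,0],[0.4,0,0,0,0,0,0],[0.4,0,0,0,0,0,0]]]' 40
python3 -c "
from h import *
go(.5398,-.2525,.066,84.9)"
```

```text
clock: 4.85
position: [0.5393, -0.252, 0.0649]
tool_rot: [3.142, 0.0, 1.482]
force: [-1.3, -0.5, 3.3]
grip_width: 0.0297
finger_force: 39.6
pos [ 0.5393 -0.252   0.0649] rpy [180.    0.   84.9] | turn z -0.0 shift mm [-0.5  0.6 -1.1]
```

```bash
python3 -m creep '[[[0.4,0,0,-0.01,0,0,0],[0.4,0,0,-0.025,0,0,0],[0.4,0,0,-0.03,0,0,0],[0.4,0,0,-0.03,0,0,0],[0.4,0,0,-0.03,0,0,0],[0.4,0,0,-0.02,0,0,0],[0.4,0,0,0,0,0,-5.1],[0.4,0,0,0,0,0,0],[0.4,0,0,0,0,0,0]]]'
python3 -c "
from h import *
go(.538,-.012,.21,90)"
```

```text
clock: 5.75
position: [0.5389, -0.252, 0.2097]
tool_rot: [-3.141, -0.0, 1.568]
force: [0.7, -0.2, -1.5]
grip_width: 0.0296
finger_force: 40.0
pos [ 0.5389 -0.252   0.2097] rpy [-1.7998e+02 -2.0000e-02  8.9860e+01] | turn z -0.14 shift mm [240.   -0.9  -0.3]
```

```bash
python3 -m creep '[[[0.4,0.02,-0.001,0,0,0,0],[0.4,0.035,0,0,0,0,0],[0.4,0.04,0,0,0,0,0],[0.4,0.04,0,0,0,0,0],[0.4,0.04,0,0,0,0,0],[0.4,0.04,0,0,0,0,0],[0.4,0.025,0,0,0,0,0],[0.4,0,0,0,0,0,0],[0.4,0,0,0,0,0,0],[0.4,0,0,0,0,0,0]]]'
python3 -c "
from h import *
go(.538,-.012,.075,90)
p=grab_frame('scene');cv2.imwrite('pics/s2.png',cv2.resize(p['image'][100:260,150:350,::-1],(750,600)))"
```

```text
clock: 6.75
position: [0.5381, -0.013, 0.2095]
tool_rot: [-3.141, 0.0, 1.569]
force: [0.2, 0.4, -0.4]
grip_width: 0.0291
finger_force: 40.0
pos [ 0.5381 -0.013   0.2095] rpy [-1.7996e+02  2.0000e-02  8.9880e+01] | turn z -0.12 shift mm [ 1.000e+00 -1.000e-01  1.345e+02]
```

View pics/s2.png

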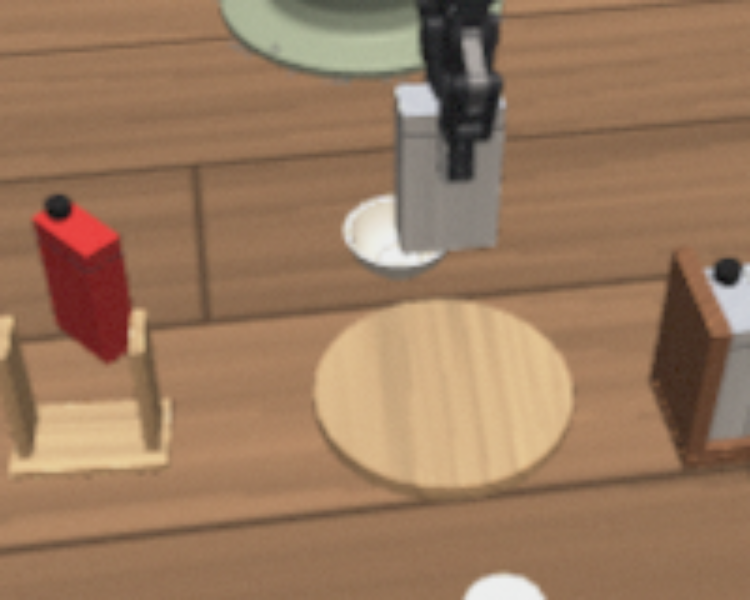

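The scene view shows the tin held upright at crop (450,165), with the empty board below it and the stand empty.

```bash
python3 -m creep '[[[0.4,0.001,0,0.02,0,0,0],[0.4,0,0,0.03,0,0,0],[0.4,0,0,0.03,0,0,0],[0.4,0,0,0.025,0,0,0],[0.4,0,0,0.015,0,0,0],[0.4,0,0,0.005,0,0,0],[0.4,0,0,0,0,0,0],[0.4,0,0,0,0,0,0],[0.4,0,0,0.006,0,0,0],[0.4,0,0,0,0,0,0]]]'
python3 -m creep '[[[0.4,0,0,0,0,0,0],[0.4,0,0,0,0,0,0]]]'
python3 -c "
from h import *
go(.538,-.012,.073,90)"
```

```text
clock: 7.8
position: [0.5382, -0.0111, 0.0787]
tool_rot: [3.141, 0.0, 1.57]
force: [-0.6, 0.9, -2.9]
grip_width: 0.0294
finger_force: 40.0
clock: 8.0
position: [0.5384, -0.0109, 0.079]
tool_rot: [3.141, -0.0, 1.571]
force: [-0.2, -0.5, -1.7]
grip_width: 0.0297
finger_force: 40.0
pos [ 0.5384 -0.0109  0.079 ] rpy [179.98  -0.    90.  ] | turn z -0.0 shift mm [-1.1 -0.4  6. ]
```

```bash
python3 -m creep '[[[0.4,0,0,0.003,0,0,0],[0.4,0,0,0.002,0,0,0],[0.4,0,0,0,0,0,0],[0.4,0,0,0,0,0,0]]]'
python3 -m creep '[[[0.4,0,0,0.001,0,0,0],[0.4,0,0,0,0,0,0],[0.4,0,0,0,0,0,0]]]'
```

```text
clock: 8.4
position: [0.5382, -0.0109, 0.0737]
tool_rot: [-3.141, -0.0, 1.571]
force: [-0.2, -0.4, -1.7]
grip_width: 0.0297
finger_force: 40.0
clock: 8.7
position: [0.5383, -0.011, 0.0729]
tool_rot: [3.141, -0.0, 1.571]
force: [0.3, -0.5, -0.7]
grip_width: 0.0298
finger_force: 40.2
```

```bash
python3 -m creep '[[[0.2,0,0,0.0005,0,0,0],[-0.1,0,0,0,0,0,0],[-0.4,0,0,0,0,0,0],[-0.4,0,0,0,0,0,0],[-0.4,0,0,-0.01,0,0,0],[-0.4,0,0,-0.03,0,0,0],[-0.4,0,0,-0.04,0,0,0],[-0.4,0,0,-0.04,0,0,0],[-0.4,0,0,-0.03,0,0,0],[-0.4,0,0,0,0,0,0]]]'
python3 -m creep '[[[-0.4,0,0,0,0,0,8.5],[-0.4,0,0,0,0,0,8.5],[-0.4,0,0,0,0,0,8.5],[-0.4,0,0,0,0,0,8.5],[-0.7,0,0,0,0,0,8.5],[-1,0,0,0,0,0,8.5],[-1,0,0,0,0,0,8.5],[-1,0,0,0,0,0,8.5],[-1,0,0,0,0,0,8.5],[-1,0,0,0,0,0,8.5]]]'
python3 -m creep '[[[-1,0,0,0,0,0,5],[-1,0,0,0,0,0,0],[-1,0,0,0,0,0,0]]]'
python3 - <<'E'
from h import *
go(.538,-.012,.12,0)
from scipy.spatial.transform import Rotation as Ro
o=observe();p=grab_frame('wrist');save(p,'w2.png')
R=Ro.from_euler("xyz",o["tool_rot"]).as_matrix();T=np.eye(4);T[:3,:3]=R;T[:3,3]=o["position"]
C=np.linalg.inv(T@p["T_tool_cam"]);p["R"]=C[:3,:3];p["t"]=C[:3,3]
print("wrist",topfit(p,(.48,.6,-.07,.05),.115,.127))
print(topfit(p,(.48,.6,-.07,.05),.12,.123,False))
q=grab_frame('top');print("top",topfit(q,(.48,.6,-.07,.05),.115,.127))
E
```

```text
clock: 9.7
position: [0.5399, -0.0108, 0.2268]
tool_rot: [3.135, 0.0, 1.571]
force: [0.2, 0.0, -0.6]
grip_width: 0.0602
finger_force: 0.0
clock: 10.7
position: [0.5379, -0.0109, 0.2222]
tool_rot: [-3.141, 0.0, 0.081]
force: [-0.0, 0.4, 0.3]
grip_width: 0.0858
finger_force: 0.0
clock: 11.0
position: [0.5381, -0.0108, 0.2223]
tool_rot: [-3.142, 0.0, 0.003]
force: [-0.2, 0.3, -0.1]
grip_width: 0.0857
finger_force: 0.0
pos [ 0.5381 -0.0108  0.2223] rpy [-1.8e+02  1.0e-02  1.8e-01] | turn z 0.18 shift mm [-1.000e-01  1.200e+00  1.023e+02]
wrist (1875, array([537.3, -13.3]), array([29.6, 59.9]), 0.2, np.float64(0.1212))
(1689, array([537.3, -13.4]), array([29.2, 59.7]), 0.3, np.float64(0.1213))
top (0, array([0., 0.]), array([0., 0.]), 0.0, np.float64(nan))h.py:22: RuntimeWarning: Mean of empty slice.
  return len(q),np.round(r[0],1),np.round(r[1],1),round(r[2],1),q[:,2].mean().round(4)
  ret = ret.dtype.type(ret / rcount)
```

View pics/w2.png

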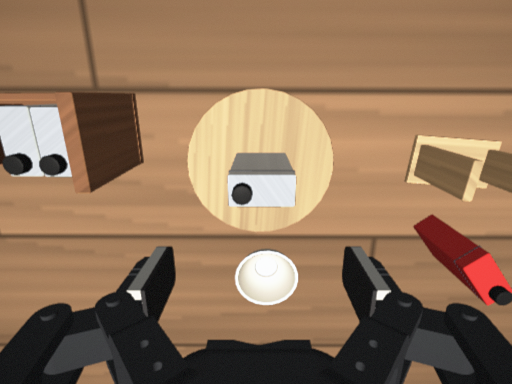

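The tin stands free and upright on the board at (262,182), spout to the left (+y); the narrow sides face the fingers.

```bash
python3 -m creep '[[[-1,-0.0005,0.0025,0.02,0,0,0],[-1,0,0,0.03,0,0,0],[-1,0,0,0.03,0,0,0],[-1,0,0,0.03,0,0,0],[-1,0,0,0.025,0,0,0],[-1,0,0,0.014,0,0,0],[-1,0,0,0,0,0,0],[-1,0,0,0,0,0,0],[-1,0,0,0,0,0,0]]]'
python3 -c "
from h import *
go(.5375,-.0133,.073,0.2)"
```

```text
clock: 12.0
position: [0.5385, -0.0135, 0.0745]
tool_rot: [-3.141, -0.002, 0.0]
force: [-0.4, 0.4, -0.6]
grip_width: 0.0854
finger_force: 0.0
pos [ 0.5385 -0.0135  0.0745] rpy [-1.7999e+02 -1.0000e-01  0.0000e+00] | turn z -0.2 shift mm [-1.  -0.2  1.5]
```

```bash
python3 -m creep '[[[-1,-0.001,0,0.001,0,0,0],[-0.6,0,0,0,0,0,0],[-0.3,0,0,0,0,0,0],[0,0,0,0,0,0,0],[0,0,0,0,0,0,0],[0,0,0,0,0,0,0],[0,0,0,0,0,0,0]]]' 45
python3 -c "
from h import *
go(.58,.229,.23,90)"
```

```text
clock: 12.7
position: [0.5369, -0.0134, 0.0728]
tool_rot: [-3.142, -0.001, 0.0]
force: [-2.1, -0.4, 8.7]
grip_width: 0.0596
finger_force: 48.1
pos [ 0.5369 -0.0134  0.0728] rpy [-1.8e+02 -3.0e-02  0.0e+00] | turn z -90.0 shift mm [ 242.4   43.1 -157.2]
```

```bash
python3 -m creep '[[[0,0,0,-0.01,0,0,0],[0,0,0,-0.025,0,0,0],[0,0,0,-0.03,0,0,0],[0,0,0,-0.03,0,0,0],[0,0,0,-0.03,0,0,0],[0,0,0,-0.02,0,0,0],[0,0,0,0,0,0,0],[0,0,0,0,0,0,0]]]'
python3 -m creep '[[[0,0,0,0,0,0,-5],[0,0,0,0,0,0,-8.5],[0,0,0,0,0,0,-8.5],[0,0,0,0,0,0,-8.5],[0,0,0,0,0,0,-8.5],[0,0,0,0,0,0,-8.5],[0,0,0,0,0,0,-8.5],[0,0,0,0,0,0,-8.5],[0,0,0,0,0,0,-8.5],[0,0,0,0,0,0,-8.5]]]'
python3 -m creep '[[[0,0.01,0.002,0,0,0,-6],[0,0.03,0.006,0,0,0,-2.5],[0,0.035,0.007,0,0,0,0],[0,0.035,0.007,0,0,0,0],[0,0.035,0.007,0,0,0,0],[0,0.035,0.007,0,0,0,0],[0,0.03,0.005,0,0,0,0],[0,0,0,0,0,0,0],[0,0,0,0,0,0,0],[0,0,0,0,0,0,0]]]'
python3 - <<'E'
from h import *
go(.58,.229,.218,90)
from scipy.spatial.transform import Rotation as Ro
o=observe();p=grab_frame('wrist');save(p,'w3.png')
R=Ro.from_euler("xyz",o["tool_rot"]).as_matrix();T=np.eye(4);T[:3,:3]=R;T[:3,3]=o["position"]
C=np.linalg.inv(T@p["T_tool_cam"]);p["R"]=C[:3,:3];p["t"]=C[:3,3]
for n,b,z0,z1 in(("held",(.53,.63,.15,.28),.255,.275),("a",(.53,.63,.145,.182),.11,.12),("b",(.53,.63,.183,.225),.11,.12),("ab",(.53,.63,.145,.225),.11,.12)):
    print(n,topfit(p,b,z0,z1,n!="stop"))
q=grab_frame('scene');save(q,'s3.png')
E
```

```text
clock: 13.5
position: [0.5366, -0.0135, 0.2175]
tool_rot: [-3.142, -0.0, -0.0]
force: [-0.1, -0.5, -2.6]
grip_width: 0.0594
finger_force: 49.4
clock: 14.5
position: [0.5361, -0.0135, 0.216]
tool_rot: [-3.139, 0.0, 1.429]
force: [0.3, -0.5, -2.4]
grip_width: 0.0595
finger_force: 49.2
clock: 15.5
position: [0.5802, 0.1947, 0.2164]
tool_rot: [-3.14, 0.001, 1.57]
force: [-0.6, 0.3, -1.9]
grip_width: 0.0592
finger_force: 49.3
pos [0.5802 0.1947 0.2164] rpy [-1.7992e+02  5.0000e-02  8.9950e+01] | turn z -0.05 shift mm [34.3 -0.2 -1.6]
held (13207, array([580. , 196.7]), array([ 31.3, 100. ]), 89.6, np.float64(0.2655))
a (0, array([0., 0.]), array([0., 0.]), 0.0, np.float64(nan))
b (1063, array([578.2, 202.9]), array([15.3, 60. ]), 89.7, np.float64(0.1151))
ab (1063, array([578.2, 202.9]), array([15.3, 60. ]), 89.7, np.float64(0.1151))h.py:22: RuntimeWarning: Mean of empty slice.
  return len(q),np.round(r[0],1),np.round(r[1],1),round(r[2],1),q[:,2].mean().round(4)
  ret = ret.dtype.type(ret / rcount)
```

View pics/w3.png

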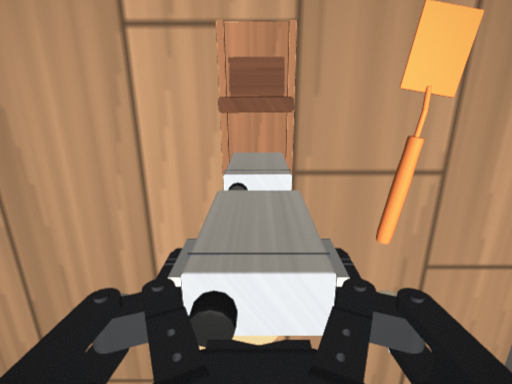

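The wrist view shows the held tin's spout at the left (213,315), the same side as tin_b's (238,187). The gap up to the stop at (256,104) is open.

```bash
python3 -m creep '[[[0,0.012,0,0,0,0,0],[0,0.015,-0.0005,0,0,0,0],[0,0.0075,0,0,0,0,0],[0,0,0,0,0,0,0],[0,0,0,0,0,0,0],[0,0,0,0,0,0,0]]]'
python3 -m creep '[[[0,0,0,0.01,0,0,0],[0,0,0,0.01,0,0,0],[0,0,0,0,0,0,0],[0,0,0,0,0,0,0]]]'
python3 - <<'E'
from h import *
go(.5795,.2295,.067,90)
from scipy.spatial.transform import Rotation as Ro
o=observe();p=grab_frame('wrist')
R=Ro.from_euler("xyz",o["tool_rot"]).as_matrix();T=np.eye(4);T[:3,:3]=R;T[:3,3]=o["position"]
C=np.linalg.inv(T@p["T_tool_cam"]);p["R"]=C[:3,:3];p["t"]=C[:3,3]
print("stop",topfit(p,(.53,.63,.245,.3),.113,.123,False))
print("rails",topfit(p,(.5,.65,.24,.40),.012,.021,False))
z=o["position"][2]+.048
print("held",topfit(p,(.565,.595,.18,.28),z-.005,z+.005))
E
```

```text
clock: 16.2
position: [0.5801, 0.2299, 0.2173]
tool_rot: [-3.142, 0.0, 1.57]
force: [-0.1, -0.9, -1.9]
grip_width: 0.0601
finger_force: 49.3
clock: 16.6
position: [0.5799, 0.2302, 0.1968]
tool_rot: [-3.141, 0.0, 1.571]
force: [0.2, 0.8, -1.4]
grip_width: 0.0599
finger_force: 49.3
pos [0.5799 0.2302 0.1968] rpy [-1.7995e+02  1.0000e-02  8.9990e+01] | turn z -0.01 shift mm [ -0.7  -0.4 129.8]
stop (1240, array([577.4, 267.7]), array([59.4, 12.5]), 0.6, np.float64(0.1179))
rails (3632, array([577. , 294.6]), array([ 84.2, 109. ]), 0.2, np.float64(0.0188))
held (4882, array([580. , 232.3]), array([30. , 31.1]), 0.0, np.float64(0.2449))
```

```bash
python3 -m creep '[[[0,-0.002,-0.0015,0,0,0,0],[0,0,0,0.02,0,0,0],[0,0,0,0.025,0,0,0],[0,0,0,0.025,0,0,0],[0,0,0,0.025,0,0,0],[0,0,0,0.015,0,0,0],[0,0,0,0.008,0,0,0],[0,0,0,0,0,0,0],[0,0,0,0,0,0,0],[0,0,0,0,0,0,0]]]'
python3 -c "
from h import *
go(.5785,.2285,.067,90)"
```

```text
clock: 17.65
position: [0.5791, 0.2286, 0.0804]
tool_rot: [3.14, -0.001, 1.571]
force: [0.5, -0.3, -2.2]
grip_width: 0.0594
finger_force: 49.4
pos [0.5791 0.2286 0.0804] rpy [ 1.7992e+02 -3.0000e-02  8.9990e+01] | turn z -0.01 shift mm [-0.1 -0.6 13.4]
```

```bash
python3 -m creep '[[[0,0,-0.0005,0.005,0,0,0],[0,0,0,0.005,0,0,0],[0,0,0,0,0,0,0],[0,0,0,0,0,0,0],[0,0,0,0,0,0,0]]]'
python3 -m creep '[[[0,0,0,0.001,0,0,0],[0,0,0,0.001,0,0,0],[0,0,0,0,0,0,0],[0,0,0,0,0,0,0]]]'
python3 -m creep '[[[0,0,0,0.001,0,0,0],[0,0,0,0,0,0,0],[0,0,0,0,0,0,0]]]'
```

```text
clock: 18.15
position: [0.5781, 0.2284, 0.0694]
tool_rot: [3.142, -0.0, 1.571]
force: [0.6, 0.1, -1.6]
grip_width: 0.0598
finger_force: 49.4
clock: 18.55
position: [0.578, 0.2284, 0.0673]
tool_rot: [-3.142, -0.0, 1.571]
force: [-0.0, 0.0, -2.5]
grip_width: 0.0591
finger_force: 49.4
clock: 18.85
position: [0.5781, 0.2284, 0.0669]
tool_rot: [3.141, 0.0, 1.571]
force: [-3.2, -1.0, 8.6]
grip_width: 0.0594
finger_force: 50.3
```

```bash
python3 -m creep '[[[0,0,0,-0.0005,0,0,0],[-0.4,0,0,0,0,0,0],[-0.7,0,0,0,0,0,0],[-1,0,0,0,0,0,0],[-1,0,0,0,0,0,0],[-1,0,0,-0.01,0,0,0],[-1,0,0,-0.03,0,0,0],[-1,0,0,-0.04,0,0,0],[-1,0,0,-0.04,0,0,0],[-1,0,0,-0.03,0,0,0]]]'
python3 -m creep '[[[0,0.02,0,0,0,0,0],[1,0.04,0,0,0,0,0],[1,0.025,0,0,0,0,0],[1,0,0,0,0,0,0],[1,0,0,0,0,0,0],[1,0,0,0,0,0,0],[1,0,0,0,0,0,0]]]'
python3 - <<'E'
from h import *
go(.578,.31,.075,90)
p=grab_frame('scene');cv2.imwrite('pics/s4.png',cv2.resize(p['image'][120:240,300:460,::-1],(800,600)))
E
```

```text
clock: 19.85
position: [0.5783, 0.2286, 0.2202]
tool_rot: [3.14, -0.001, 1.571]
force: [1.4, 0.3, -0.4]
grip_width: 0.0851
finger_force: 0.0
clock: 20.55
position: [0.5784, 0.3123, 0.2171]
tool_rot: [3.141, 0.0, 1.57]
force: [-0.3, -1.2, 0.9]
grip_width: -0.0004
finger_force: 0.0
pos [0.5784 0.3123 0.2171] rpy [1.7998e+02 2.0000e-02 8.9930e+01] | turn z -0.07 shift mm [ -2.3  -0.4 142.1]
```

View pics/s4.png

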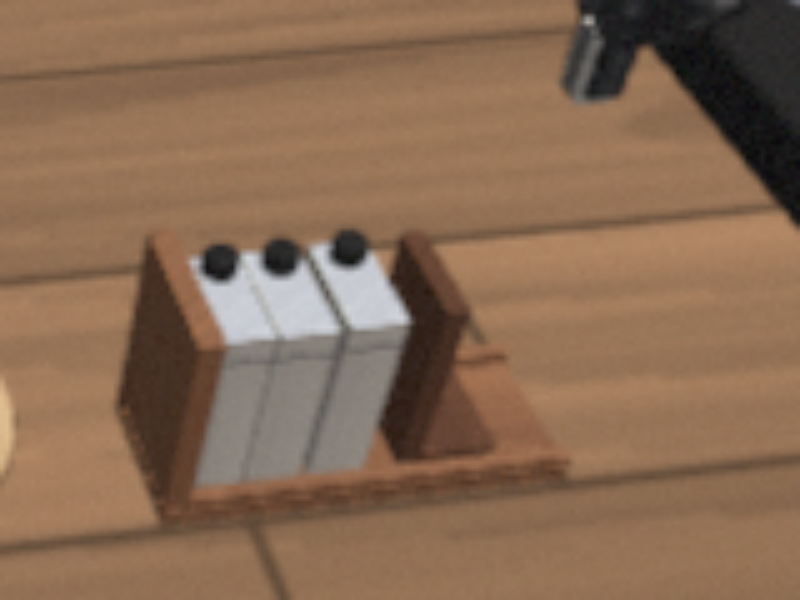

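The new tin stands upright in the gap, spout in line with the others at (350,245), with a few mm to the neighbour. The stop is at (430,350).

```bash
python3 -m creep '[[[1,0,0,0.02,0,0,0],[1,0,0,0.03,0,0,0],[1,0,0,0.03,0,0,0],[1,0,0,0.03,0,0,0],[1,0,0,0.02,0,0,0],[1,0,0,0.012,0,0,0],[1,0,0,0,0,0,0],[1,0,0,0,0,0,0]]]'
python3 -m creep '[[[1,-0.008,0,0,0,0,0],[1,-0.008,0,0,0,0,0],[1,-0.004,0,0,0,0,0],[1,-0.003,0,0,0,0,0],[1,-0.003,0,0,0,0,0],[1,0,0,0,0,0,0],[1,0,0,0,0,0,0]]]'
```

```text
clock: 21.4
position: [0.5785, 0.3135, 0.0757]
tool_rot: [3.141, -0.001, 1.57]
force: [0.5, 0.3, 0.3]
grip_width: 0.0004
finger_force: 0.0
clock: 22.1
position: [0.578, 0.2875, 0.0748]
tool_rot: [-3.141, -0.0, 1.571]
force: [0.2, -0.0, 0.2]
grip_width: -0.0002
finger_force: 0.0
```

```bash
python3 -m creep '[[[1,-0.002,0,0,0,0,0],[1,-0.002,0,0,0,0,0],[1,-0.002,0,0,0,0,0],[1,-0.002,0,0,0,0,0],[1,-0.002,0,0,0,0,0]]]'
python3 -m creep '[[[1,-0.002,0,0,0,0,0],[1,-0.002,0,0,0,0,0],[1,0,0,0,0,0,0],[1,0,0,0,0,0,0]]]'
```

```text
clock: 22.6
position: [0.578, 0.2772, 0.0748]
tool_rot: [-3.142, -0.0, 1.571]
force: [-1.5, 2.5, 0.2]
grip_width: 0.0003
finger_force: 0.0
clock: 23.0
position: [0.5781, 0.273, 0.0748]
tool_rot: [3.142, 0.0, 1.57]
force: [0.0, 0.3, 0.5]
grip_width: -0.0001
finger_force: 0.0
```

```bash
python3 -m creep '[[[1,-0.001,0,0,0,0,0],[1,-0.001,0,0,0,0,0],[1,-0.001,0,0,0,0,0]]]'
python3 -m creep '[[[1,-0.001,0,0,0,0,0],[1,-0.001,0,0,0,0,0],[1,-0.001,0,0,0,0,0]]]'
python3 - <<'E'
from h import *
p=grab_frame("top");print("stop",topfit(p,(.5,.65,.23,.29),.112,.119,False))
from scipy.spatial.transform import Rotation as Ro
o=observe();p=grab_frame('wrist')
R=Ro.from_euler("xyz",o["tool_rot"]).as_matrix();T=np.eye(4);T[:3,:3]=R;T[:3,3]=o["position"]
C=np.linalg.inv(T@p["T_tool_cam"]);p["R"]=C[:3,:3];p["t"]=C[:3,3]
w=cloud(p);m=(w[...,2]>.03)&(w[...,2]<.117)&(w[...,1]>.2)&(w[...,1]<.35)&(abs(w[...,0]-.578)<.028);print(m.sum(),np.percentile(w[m][:,1],[2,50,98]) if m.any() else 0)
E
```

```text
clock: 23.3
position: [0.5781, 0.2704, 0.0748]
tool_rot: [3.141, -0.0, 1.571]
force: [-0.1, 2.0, -1.2]
grip_width: 0.0003
finger_force: 0.0
clock: 23.6
position: [0.5781, 0.2674, 0.0748]
tool_rot: [3.142, -0.0, 1.571]
force: [1.6, 3.9, -1.9]
grip_width: 0.0001
finger_force: 0.0
stop (8, array([604.9, 234.5]), array([9. , 5.2]), 87.8, np.float64(0.1162))
4434 [0.25318522 0.26389482 0.27904889]
```

```bash
python3 -m creep '[[[1,-0.001,0,0,0,0,0],[1,-0.001,0,0,0,0,0],[1,0,0,0,0,0,0]]]'
python3 -m creep '[[[1,-0.001,0,0,0,0,0],[1,-0.001,0,0,0,0,0],[1,0,0,0,0,0,0]]]'
```

```text
clock: 24.0
position: [0.5781, 0.2652, 0.0748]
tool_rot: [3.142, -0.0, 1.571]
force: [0.6, 3.3, -0.5]
grip_width: 0.0
finger_force: 0.0
clock: 24.3
position: [0.578, 0.2645, 0.0749]
tool_rot: [3.141, -0.002, 1.571]
force: [2.3, 9.1, -2.0]
grip_width: 0.0001
finger_force: 0.0
```

```bash
python3 -m creep '[[[1,-0.001,0,0,0,0,0],[1,-0.001,0,0,0,0,0],[1,0,0,0,0,0,0],[1,0,0,0,0,0,0]]]'
python3 -m creep '[[[1,0.004,0,0,0,0,0],[1,0.02,0,0,0,0,0],[1,0.03,0,-0.03,0,0,0],[1,0,0,-0.05,0,0,0],[1,0,0,-0.05,0,0,0],[1,0.05,0,-0.02,0,0,0],[1,0.05,0,0,0,0,0],[1,0.02,0,0,0,0,0],[1,0,0,0,0,0,0],[1,0,0,0,0,0,0]]]'
python3 - <<'E'
from h import *
p=grab_frame("top");a=p['image'][180:230,115:215,::-1]
q=grab_frame('scene');b=q['image'][145:235,320:420,::-1]
o=np.vstack([cv2.resize(a,(500,250)),cv2.resize(b,(389,350)).copy() if 0 else cv2.copyMakeBorder(cv2.resize(b,(389,350)),0,0,0,111,cv2.BORDER_CONSTANT)])
cv2.imwrite('pics/f.png',o)
print("stop",topfit(p,(.5,.65,.24,.27),.112,.122,False))
for n,bx in(("a",(.53,.63,.145,.1815)),("b",(.53,.63,.1825,.2115)),("c",(.53,.63,.2125,.2405)),("row",(.53,.63,.145,.2405))):print(n,topfit(p,bx,.110,.119))
for t in("jar","bowl","spatula"):
    d=outline_of(q,t)[0];w=cloud(q)[d["region"]];print(t,np.round(d["extent"]),np.nanmedian(w,axis=0).round(3))
E
```

```text
clock: 24.7
position: [0.5779, 0.2641, 0.0751]
tool_rot: [3.141, -0.004, 1.572]
force: [3.0, 16.2, -4.7]
grip_width: -0.0001
finger_force: 0.0
clock: 25.7
position: [0.5779, 0.4313, 0.2228]
tool_rot: [-3.141, 0.001, 1.571]
force: [0.4, -0.4, -0.3]
grip_width: 0.0001
finger_force: 0.0
stop (113, array([578.1, 246.4]), array([58.9, 13.1]), 2.0, np.float64(0.1181))
a (193, array([579.9, 167.1]), array([58.9, 29.3]), 0.9, np.float64(0.1158))
b (196, array([579. , 197.2]), array([28.6, 59.1]), 89.4, np.float64(0.1161))
c (183, array([578.7, 226.5]), array([27.9, 59. ]), 89.9, np.float64(0.1159))
row (586, array([579.3, 196.4]), array([59. , 87.8]), 1.2, np.float64(0.1159))
jar [282. 274.  21.  34.] [ 0.778 -0.022  0.063]
bowl [255. 165.  30.  21.] [ 0.374 -0.02   0.021]
spatula [389. 271. 129.  22.] [0.769 0.295 0.003]
```

View pics/f.png

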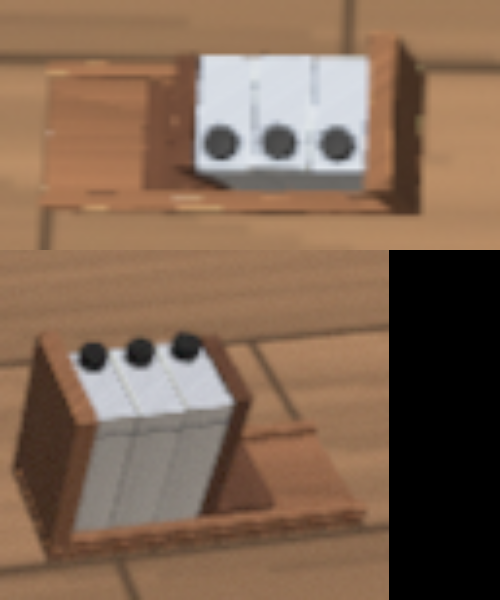

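The three tins are snug and upright between the end wall and the stop, with spouts aligned at (220,143), (279,143) and (338,143). The bystanders haven't moved and the arm is clear.

```bash
python3 -c "
from workcell import *
print(job_done())"
```

```text
the job is handed in; nothing more can be done
None
```

The job is done and handed in at about 26 s: the tin went from the stand to the board, was let go and retaken by its narrow sides, and now stands in the rack with its spout on the same side as the other two; the stop holds all three snug and upright against the end wall, and the jar, bowl and spatula have not moved.

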